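# Calibrate the roast-colour meter with its white reference disc

### The arm

A 7-joint arm with a two-finger parallel gripper is mounted at the origin on the work surface. World frame = base frame: x ahead of the robot, y to its left, z up, the work surface at z = 0. Lengths are in m, angles in rad, forces in N, time in s.
With the tool pointing down it reaches from about 0.4 to 0.85 m from the base axis. Payload 10.4 kg.
Tool frame: the origin (TCP) lies on the centre line of the jaws, within the pads' length; the fingertips stand 14 mm ahead of it and the grasp point (between the pads) lies 5 mm behind it (manip.tip_reach is the distance from the TCP to the fingertips, in m); z points along the fingers, y is the line along which they close (so a half turn about z gives the same grasp; the last joint's range is limited). The gripper opens to 85 mm and grips with 20 to 120 N. Pads are 22 mm wide; open, the fingers measure 114 mm over their backs; the gripper's body (76 mm by 85 mm) begins 54 mm behind the grasp point. The pads swing forward as they close: fully open they stand 13 mm farther back than shut.
Start: joints at [1.186, 0.332, -0.065, 1.46, 0.022, 1.35, -0.088], TCP at [0.221, -0.585, 0.245] pointing down, gripper open.
Joint ranges: [-2.6, 2.6], [-0.5, 2.12], [-1.47, 1.34], [0.16, 2.42], [-1.27, 4.41], [0.06, 2.06], [-2.6, 2.6]. Speed limits (rad/s): [2.22, 2.22, 2.79, 2.79, 3.14, 3.14, 3.14].

### API

Orientations are given as a unit quaternion [x, y, z, w].
In Python, from workcell import manip gives the robot as it stands.
- The arm moves only by the shell command python3 -m pendant 'ROWS' [FORCE]. ROWS is JSON, a list of rows, each a list of 7 numbers: the shift along the tool's x, y, z in units of 50 mm (1.0 is 50 mm), then the turn, a rotation vector about the tool's x, y, z in units of 8 degrees (1.0 is 8 degrees), then the opening, from -1 (shut) to 1 (fully open), so that 0 is half open. In form: [[dx, dy, dz, ax, ay, az, jaw], ...]. A call has exactly 10 rows; each row is the pose to reach, as a shift and turn from the pose commanded when the call began, along the tool's axes at that moment; what a row does not reach only later rows make up. A row lasts 1/8 s, in which the tool goes at most 62.5 mm and 10.7 degrees, less where a joint would pass 70% of its speed; a pose out of reach is approached as far as the arm can. A call with a gripper value outside its range is refused whole. The fingers move at their own pace and stop on an object; FORCE is the grip in N (left out, the last holds). Time passes only in rows, so rows that repeat a pose let the fingers close, or fill a call up. It gives the time, the measured TCP pose, the force, the opening and the grip force at its end, in the units of the state.
- manip.get_obs(): the state, without advancing time (a new reading comes with each control period).
- manip.camera(name): name is "scene" or "top" or "wrist"; returns (picture, depth): 384x512x3 uint8, red, green, blue; 384x512 float32, m along the optical axis (not along the pixel's ray), 0 where there is no reading.
- manip.get_calibration(name): a dict with "fx", "fy", "cx", "cy" (pixels), "xyz" and "orientation" of the camera in the world. Camera axes: x right, y up, looking along -z (the intrinsics and any distortion apply to the point x, -y, -z); pixel columns grow to the right and rows downward; lengths in m; the calibration is good to about 2 mm. A picture is of the moment at which its call begins: read the wrist's pose just before it. get_calibration takes no time and is no camera call; for the wrist camera it gives the pose at the moment of the call.
- manip.hand_in(): hands the job in; it is judged then, once.
Trained networks look in the newest picture that a camera, given by its name, has taken for a name from the list of things; names that differ only in an ending like _2 or _b are one class to them, and where a whole thing is asked for, a point or a joint stands for the part that bears it (a point fixed in the world has none). Each returns a list of dicts, best first, with "p" (0 to 1); they miss things now and then, are a little off and sometimes report something else, mostly with a low value. They report only what shows in the picture. A call takes as long as a camera call.
- manip.find_in(thing, camera): "box" ([left, top, right, bottom] in pixels, round what is visible of it).
- manip.trace(thing, camera): "pixels" (384x512 bool, what is visible of it) and "box" ([left, top, right, bottom] in pixels, round what is visible of it).
- manip.tip_of(thing, camera): "pixel" ([column, row] in pixels: a listed point, or the origin of a listed thing).
The state is a dict: "clock": time; "joint_pos": joint angles; "joint_velocities": joint speeds; "tau": joint torques, N m; "position": TCP position; "ee_rot": TCP orientation; "ft_force": force on the tool from outside, world axes, zero at the start; "torque": the same for the moment, N m; "grip_width": opening from 0.0 (shut) to 1.0 (fully open); "grasp_force": force on a finger pad.
Only numpy, scipy, OpenCV 4.12 (cv2) and the standard library are available. Lean on these libraries where they do the work, as an engineer would, in place of code of your own. Each camera call takes 0.05 s, during which the arm holds its last target. There are 200 camera calls.

### The job

Calibrate the coffee colour meter: push down the steel key of the wooden holder that has the white disc in it, so that the disc rises, then lift the disc out and set it down gently, face up, wholly on the meter's round black stage and let go of it. Then press the orange calibration button fully down, keep it down without a break for at least three seconds, and let it spring back up. Leave the white disc on the stage, do not press the small grey button, and leave the dark disc and the other things on the table where they are.

Things in the scene. Friction and masses are not known exactly. Their poses are not given: they have to be found in the camera images.
- disc_white_center (a point): Centre (half-way up) of the white ceramic reference disc: a plain cylinder 44 mm in diameter and 24 mm high, about 100 g, z up along its axis. It starts lying in the well of its wooden holder with its top face flush with the holder's top, so it cannot be gripped until raised. Grip it by its rim, anywhere around.
- well_white (a point): Centre of the mouth of the white disc's round well (47 mm wide, 24 mm deep), on the flat top of its wooden holder, 44 mm above the table. Holder: fixed block 138 x 64 mm, 44 mm high. Site x points along the holder away from the key, whose centre is 80 mm towards -x; the block ends 33 mm towards +x. Two like holders stand in either order: tell them by the disc.
- key_white_top (a point): Centre of the top of the steel ejector key (24 mm along the holder, 30 mm across) of the white disc's holder. It starts 64 mm above the table, 20 mm proud of the holder, and goes straight down 16 mm to its stop, at about 6 N, raising the disc: at full stroke the disc stands 14.5 mm proud, still guided by the well. Key and disc stay where they are left.
- key_white (a joint): Travel of the white disc's ejector key: 0 up, 0.016 m fully down.
- stage (a point): Centre of the top of the meter's flat round black stage, 64 mm wide, 49 mm above the table, 4 mm above the grey meter's top. Axes are the meter's (x to its back). Meter: fixed box 160 (x) x 210 (y) x 45 mm, its middle at (+20, +45) mm from here; a display bar 22 mm higher begins 67 mm towards +x. Orange button at (-30, +110) mm, grey one at (+30, +110) mm.
- cal_button_top (a point): Centre of the top of the orange round calibration button, 26 mm in diameter, in a black collar, about 18 mm above the meter's top and 63.5 mm above the table. It is pressed straight down 6 mm against a spring (about 1.5 N at first, 5 N at the bottom) and springs back when let go.
- cal_button (a joint): Travel of the orange button: 0 released, 0.006 m fully down.
- standby_button (a joint): Travel of the small grey standby button (18 mm in diameter, beside the orange one on the meter, 60 mm further back): 0 released, 0.005 m down. Not to be pressed.
- disc_dark_center (a point): Centre of the dark brown reference disc, same size as the white one, in the other wooden holder. Not to be used.
- glass_a: Empty cupping glass, 78 mm wide, 65 mm high, nearest to the robot; origin at the centre of its underside. Bystander.
- glass_b: Empty cupping glass, same, beyond the meter and the holders; origin at the centre of its underside. Bystander.
- glass_c: Empty cupping glass, same, beyond the holders; origin at the centre of its underside. Bystander.
- blue_tray: Blue plastic sample bowl, 120 mm wide, 35 mm high; origin at the centre of its underside. Bystander. Stands to the right of the meter.
- mug: Steel and black travel mug with a handle, 80 mm wide, 160 mm high, to the robot's right; origin at the centre of its underside. Bystander.
- sample_jar: Brown sample jar, 64 mm wide, 95 mm high, to the robot's left; origin at the centre of its underside. Bystander.
- spoon: Cupping spoon 170 mm long lying on the table in front of the holders; its x axis runs along it. Bystander.

How it is judged:
By the outcome, as a careful person would: the job done as asked, in the order asked, and still so for the second after the job is handed in, with the robot touching nothing.
It also fails if it takes over 72 s, if anything falls off the work surface, if the arm or the gripper's body presses on something with over 40 N, if the wrist force passes 120 N, or if a joint passes its speed limit or range.

## Working session

There is one attempt and no reset: what is moved stays moved. The work goes in short steps, Python scripts to look and compute and a shell command to move; the robot and the scene stay as the last step left them, time stands still between calls to the robot, and variables do not carry over. Pictures are saved under pics/ and viewed, at most 10 in all, crops included, and the job is handed in when it is done.

```bash
ls; mkdir -p pics; cat > h.py <<'E'
import numpy as np, cv2
from scipy.spatial.transform import Rotation as R
from workcell import manip
def ray(c,px):
    k=manip.get_calibration(c); d=np.array([(px[0]-k['cx'])/k['fx'],-(px[1]-k['cy'])/k['fy'],-1.])
    return np.array(k['xyz']),R.from_quat(k['orientation']).as_matrix()@d
def atz(c,px,z):
    o,d=ray(c,px); return o+d*(z-o[2])/d[2]
def atd(c,px,dep):
    o,d=ray(c,px); return o+d*dep
def totool(p):
    s=manip.get_obs(); return R.from_quat(s['ee_rot']).inv().apply(np.array(p)-s['position'])
E
cat > m1.py <<'E'
from h import *
np.set_printoptions(precision=4,suppress=True)
s=manip.get_obs(); print(s)
print(manip.get_calibration('top'))
ims=[]
Z=dict(disc_white_center=.044,well_white=.044,key_white_top=.064,stage=.049,cal_button_top=.0635,disc_dark_center=.044,glass_a=0,glass_b=0,glass_c=0,blue_tray=0,mug=0,sample_jar=0,spoon=0)
for c in ['top','scene']:
    im,dep=manip.camera(c); cv2.imwrite(f'pics/{c}1.png',im[...,::-1])
    for t,z in Z.items():
        for r in manip.tip_of(t,c)[:2]:
            u,v=r['pixel']; d=dep[int(min(max(v,0),383)),int(min(max(u,0),511))]
            print(c,t,round(r['p'],2),np.round([u,v]),atz(c,(u,v),z),atd(c,(u,v),d))
E
python3 m1.py
```

```text
pics
{'clock': 0.0, 'joint_pos': array([ 1.1864,  0.3328, -0.0647,  1.461 ,  0.0216,  1.3499, -0.0885]), 'joint_velocities': array([ 0.0012, -0.0001, -0.0004,  0.001 ,  0.001 , -0.0002,  0.0012]), 'tau': array([  0.0008, -62.5443,   0.0495, -39.1596,   0.0162,   0.01  ,
        -0.    ]), 'position': array([ 0.2211, -0.5842,  0.2445]), 'ee_rot': array([ 0.9837,  0.18  , -0.0002, -0.0007]), 'ft_force': array([ 0.133 , -0.4944,  0.8109]), 'torque': array([ 0.007 ,  0.0008, -0.0333]), 'grasp_force': 0.0, 'grip_width': 1.00326286938504}
{'fx': 412.05860066001446, 'fy': 412.05860066001446, 'cx': 250.53089867715926, 'cy': 194.30179149212321, 'xyz': array([ 0.342 , -0.0071,  1.2188]), 'orientation': array([ 0.0793, -0.0745, -0.6764,  0.7285])}
top disc_white_center 0.63 [230. 197.] [0.5886 0.0692 0.044 ] [0.5884 0.0691 0.0453]
top disc_white_center 0.24 [416. 250.] [ 0.4745 -0.4685  0.044 ] [ 0.471  -0.4562  0.0753]
top well_white 0.63 [227. 195.] [0.5945 0.0782 0.044 ] [0.5947 0.0782 0.0431]
top key_white_top 0.57 [223. 224.] [0.506  0.0822 0.064 ] [0.5064 0.0824 0.061 ]
top stage 0.6 [336
[... 2279 characters left out ...]
265.] [ 0.7838  0.1522 -0.    ] [0.7956 0.1777 0.0272]
scene glass_c 0.81 [292. 183.] [ 0.3907 -0.0381  0.    ] [ 0.4081 -0.0165  0.0181]
scene glass_c 0.65 [210. 265.] [ 0.7838  0.1522 -0.    ] [0.7956 0.1777 0.0272]
scene blue_tray 0.83 [160. 148.] [ 0.6616 -0.4722  0.    ] [ 0.663  -0.468   0.0024]
scene mug 0.91 [201. 133.] [ 0.4807 -0.5001  0.    ] [ 0.5017 -0.4548  0.0251]
scene sample_jar 0.58 [383. 296.] [0.495 0.449 0.   ] [0.5226 0.4674 0.0337]
scene sample_jar 0.22 [202. 134.] [ 0.4831 -0.4917  0.    ] [ 0.4977 -0.4606  0.0174]
scene spoon 0.59 [354. 229.] [0.3833 0.2372 0.    ] [0.3841 0.238  0.0009]
scene spoon 0.22 [211. 157.] [ 0.5337 -0.3167  0.    ] [ 0.5712 -0.2407  0.0487]
```

```bash
python3 - <<'E'
import cv2
im=cv2.imread('pics/top1.png'); a=im[110:300,100:400]
cv2.imwrite('pics/top1c.png',cv2.resize(a,None,fx=2.6,fy=2.6,interpolation=cv2.INTER_CUBIC))
E
```

```text
(no output)
```

View pics/top1c.png

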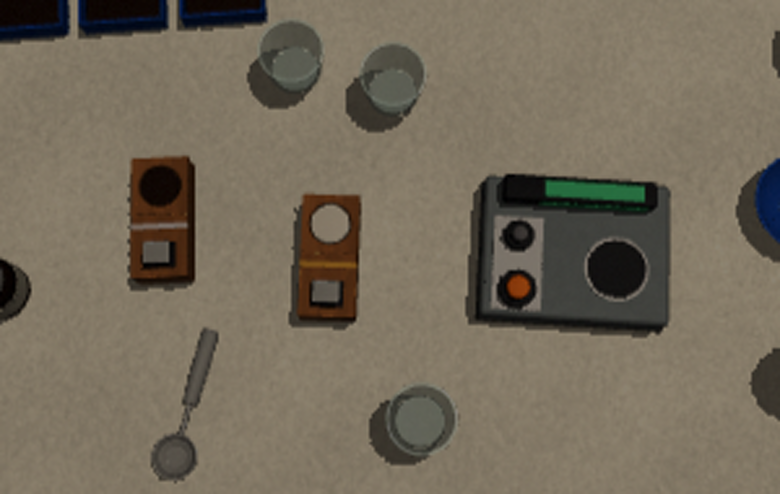

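View pics/scene1.png

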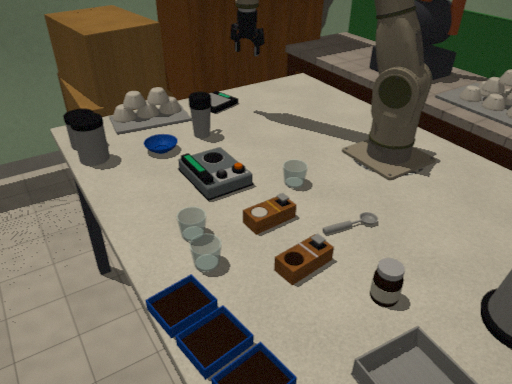

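The top crop shows the white disc at about full-image pixel (227,196) with its key at (225,222), the stage at (337,213), orange button (299,220) and grey button (299,200). The holders run nearly along x, with the keys toward the robot. The scene picture confirms this layout.

```bash
cat > m2.py <<'E'
from h import *
np.set_printoptions(precision=4,suppress=True)
def blob(mask,near):
    n,l,st,ce=cv2.connectedComponentsWithStats(mask.astype(np.uint8)); 
    i=1+np.argmin(np.hypot(*(ce[1:]-near).T)-0.02*st[1:,4].clip(0,100)); return ce[i],st[i]
if __name__=='__main__':
    im,dep=manip.camera('top'); hsv=cv2.cvtColor(im,cv2.COLOR_RGB2HSV).astype(int); h,s,v=np.moveaxis(hsv,-1,0)
    print('disc',hsv[196,227],'stage',hsv[213,337],'or',hsv[220,299],'key',hsv[222,225],'wood',hsv[205,218])
    roi=np.zeros(v.shape,bool)
    def m(u,w,r): q=roi.copy(); q[w-r:w+r+1,u-r:u+r+1]=1; return q
    for nm,mask,near,z in [('disc',(s<70)&(v>120)&m(227,196,11),(227,196),.044),('key',(s<60)&(v>90)&m(225,222,9),(225,222),.064),
      ('stage',(v<50)&m(337,213,16),(337,213),.049),('orange',(s>150)&(v>100)&(h<20)&m(299,220,9),(299,220),.0635)]:
        c,st=blob(mask,near); print(nm,c,st,atz('top',c,z),dep[int(c[1]),int(c[0])],atd('top',c,dep[int(c[1]),int(c[0])])[2])
    wood=(s>110)&(h<20)&m(226,208,32)
    r=cv2.minAreaRect(np.argwhere(wood)[:,::-1].astype(np.float32)); b=cv2.boxPoints(r)
    B=np.array([atz('top',p,.044)for p in b]); print('wood',wood.sum(),B)
    e=np.linalg.norm(np.roll(B,-1,0)-B,axis=1); print(e,(np.roll(B,-1,0)-B))
E
python3 m2.py
```

```text
disc [ 18  58 133] stage [10 43 18] or [ 11 228 140] key [18 36 91] wood [ 12 194  83]
disc [226.5163 195.5425] [220 189  14  14 153] [0.5928 0.0803 0.044 ] 1.1985948 0.04775475215744929
key [225.68 221.38] [221 218   9   8  50] [0.5138 0.0747 0.064 ] 1.1650072 0.0647654910704687
stage [336.5882 212.9198] [326 203  22  21 374] [ 0.5642 -0.2406  0.049 ] 1.1854982 0.05013278822499845
orange [299.1042 219.8333] [296 216   8   8  48] [ 0.5337 -0.1323  0.0635] 1.161377 0.06956442486341619
wood 788 [[0.4831 0.1077 0.044 ]
 [0.625  0.1142 0.044 ]
 [0.6267 0.0478 0.044 ]
 [0.4848 0.0429 0.044 ]]
[0.1421 0.0665 0.142  0.0648] [[ 0.1419  0.0065  0.    ]
 [ 0.0017 -0.0665  0.    ]
 [-0.1419 -0.0048  0.    ]
 [-0.0017  0.0648  0.    ]]
```

```bash
python3 -m pendant '[[0.8,-0.8,0,0,0,0.2,-1],[1.6,-1.6,0,0,0,0.4,-1],[2.4,-2.4,0,0,0,0.6,-1],[3.2,-3.2,0,0,0,0.8,-1],[4,-4,0,0,0,1,-1],[4.8,-4.8,0,0,0,1.2,-1],[5.6,-5.6,0,0,0,1.4,-1],[6.4,-6.4,0,0,0,1.6,-1],[7.2,-7.2,0,0,0,1.8,-1],[8,-8,0,0,0,2.1,-1]]' 40
python3 -c "
from h import *
print(manip.tip_reach, totool([.53,.075,.2445])/.05)"
```

```text
clock: 2.7
position: [0.4543, -0.0672, 0.2457]
ee_rot: [0.999, 0.034, 0.0, 0.0]
ft_force: [1.3, -1.1, -1.0]
grip_width: 0.004
grasp_force: 0.0
0.014 [ 1.70141366 -2.73614061  0.02324575]
```

```bash
python3 -m pendant '[[0.4,-0.7,0,0,0,0,-1],[0.8,-1.4,0,0,0,0,-1],[1.2,-2.0,0,0,0,0,-1],[1.5,-2.4,0,0,0,0,-1],[1.7,-2.7,0,0,0,0,-1],[1.7,-2.7,0,0,0,0,-1],[1.7,-2.7,0,0,0,0,-1],[1.7,-2.7,0,0,0,0,-1],[1.7,-2.7,0,0,0,0,-1],[1.7,-2.7,0,0,0,0,-1]]'
python3 - <<'E'
from h import *
im,dep=manip.camera('wrist'); cv2.imwrite('pics/w1.png',im[...,::-1]); np.save('w1d.npy',dep)
for t,z in [('disc_white_center',.044),('well_white',.044),('key_white_top',.064)]:
    for r in manip.tip_of(t,'wrist')[:1]: print(t,r['p'],r['pixel'],atz('wrist',r['pixel'],z))
print(manip.get_obs()['position'],manip.get_calibration('wrist'))
E
```

```text
clock: 3.95
position: [0.5293, 0.0713, 0.2454]
ee_rot: [0.999, 0.034, 0.0, 0.0]
ft_force: [0.3, 0.4, -0.4]
grip_width: -0.0
grasp_force: 0.0
disc_white_center 0.7 [247.6, 91.2] [0.5947274  0.08341792 0.044     ]
key_white_top 0.61 [244.9, 180.8] [0.51445259 0.08067765 0.064     ]
[0.529272   0.07159641 0.24529202] {'fx': 343.9749979785431, 'fy': 343.9749979785431, 'cx': 255.08343940398575, 'cy': 188.87093355805948, 'xyz': array([0.61062563, 0.07744743, 0.37337384]), 'orientation': array([-0.11746006,  0.11019071, -0.67340256,  0.72151932])}
```

View pics/w1.png

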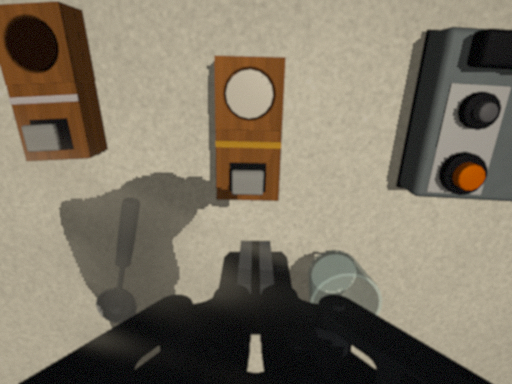

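The wrist view shows the white disc at about (249,93), its key at (248,181) and the orange button at (466,175). I'll refine these from colour blobs.

```bash
cat > m3.py <<'E'
from m2 import *
def wb(im,u,w,r,cond):
    h,s,v=np.moveaxis(cv2.cvtColor(im,cv2.COLOR_RGB2HSV).astype(int),-1,0)
    q=np.zeros(v.shape,bool); q[max(w-r,0):w+r+1,max(u-r,0):u+r+1]=1; return blob(cond(h,s,v)&q,(u,w))
E
python3 - <<'E'
from m3 import *
im=cv2.imread('pics/w1.png')[...,::-1].copy(); d=np.load('w1d.npy')
for n,u,w,r,c,z in [('disc',249,93,33,lambda h,s,v:(s<80)&(v>130),.044),('key',248,181,19,lambda h,s,v:(s<50)&(v>90),.064),('or',466,175,24,lambda h,s,v:(s>170)&(h<20)&(v>110),.0635)]:
    c0,st=wb(im,u,w,r,c); p=atz('wrist',c0,z); print(n,c0,st,p,atd('wrist',c0,d[int(c0[1]),int(c0[0])])[2],totool(p)/.05)
E
```

```text
disc [249.      93.3535] [ 226   69   47   49 1785] [0.5929 0.0821 0.044 ] 0.042598072231018136 [ 1.2841 -0.1234  4.0258]
key [247.1966 181.9326] [232 171  32  23 712] [0.5135 0.0785 0.064 ] 0.06391729897576853 [-0.3055 -0.1589  3.6258]
or [471.3165 176.9944] [458 164  28  27 534] [ 0.5327 -0.1311  0.0635] 0.06651305644674838 [-0.2094  4.0496  3.6363]
```

```bash
python3 -m pendant '[[-0.3,-0.14,0.6,0,0,0,-1],[-0.3,-0.14,1.5,0,0,0,-1],[-0.3,-0.14,2.4,0,0,0,-1],[-0.3,-0.14,3.0,0,0,0,-1],[-0.3,-0.14,3.2,0,0,0,-1],[-0.3,-0.14,3.3,0,0,0,-1],[-0.3,-0.14,3.4,0,0,0,-1],[-0.3,-0.14,3.5,0,0,0,-1],[-0.3,-0.14,3.6,0,0,0,-1],[-0.3,-0.14,3.65,0,0,0,-1]]'
```

```text
clock: 5.4
position: [0.5147, 0.0778, 0.0638]
ee_rot: [0.999, 0.034, 0.001, 0.0]
ft_force: [-2.3, -0.2, 6.6]
grip_width: -0.001
grasp_force: 2.7
```

```bash
python3 -m pendant '[[0,0,0.03,0,0,0,-1],[0,0,0.06,0,0,0,-1],[0,0,0.08,0,0,0,-1],[0,0,0.08,0,0,0,-1],[0,0,0.08,0,0,0,-1],[0,0,0.08,0,0,0,-1],[0,0,0.08,0,0,0,-1],[0,0,0.08,0,0,0,-1],[0,0,0.08,0,0,0,-1],[0,0,0.08,0,0,0,-1]]'
```

```text
clock: 6.65
position: [0.5148, 0.0778, 0.0617]
ee_rot: [0.999, 0.034, 0.001, 0.001]
ft_force: [-11.8, -2.5, 30.2]
grip_width: 0.001
grasp_force: 15.0
```

```bash
python3 -m pendant '[[0,0,-0.3,0,0,0,-1],[0,0,-0.9,0,0,0,-1],[0.1,0,-1.6,0,0,0,-1],[0.2,0,-2.3,0,0,0,0.5],[0.3,0,-2.7,0,0,0,0.5],[0.3,0,-2.7,0,0,0,0.5],[0.3,0,-2.7,0,0,0,0.5],[0.3,0,-2.7,0,0,0,0.5],[0.3,0,-2.7,0,0,0,0.5],[0.3,0,-2.7,0,0,0,0.5]]'
python3 - <<'E'
from m3 import *
im,d=manip.camera('wrist'); cv2.imwrite('pics/w2.png',im[...,::-1]); np.save('w2d.npy',d)
r=manip.tip_of('disc_white_center','wrist')
print(r[:1]); u,w=np.round(r[0]['pixel']).astype(int)
c0,st=wb(im,u,w,45,lambda h,s,v:(s<80)&(v>130))
for z in (.0585,): p=atz('wrist',c0,z); print(c0,st,p,atd('wrist',c0,d[int(c0[1]),int(c0[0])]),totool(p)/.05)
print(manip.get_obs()['position'])
E
```

```text
clock: 7.9
position: [0.5287, 0.0786, 0.1935]
ee_rot: [0.999, 0.034, -0.0, 0.0]
ft_force: [-0.3, -0.7, 0.2]
grip_width: 0.754
grasp_force: 0.0
[{'pixel': [258.0, 97.7], 'p': 0.79}]
[257.4717  97.8773] [ 229   68   58   60 2705] [0.5931 0.0818 0.0585] [0.5931 0.0818 0.0584] [1.2888 0.0259 2.7024]
[0.5288 0.0786 0.1936]
```

View pics/w2.png

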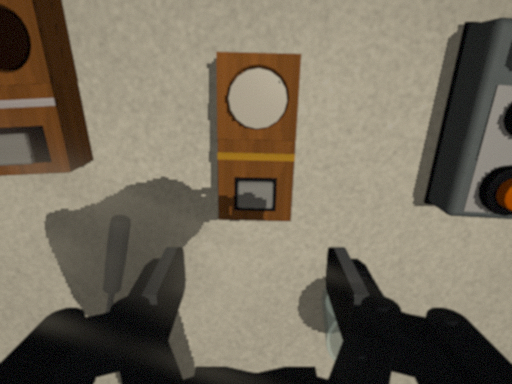

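The disc is raised to 58.4 mm and centred at about (257,98) in the image, and the key is down. Next I'll move over the disc and descend.

```bash
python3 -m pendant '[[0.6,0.03,0,0,0,0,0.5],[1.1,0.03,0.3,0,0,0,0.5],[1.29,0.03,1.0,0,0,0,0.5],[1.29,0.03,1.8,0,0,0,0.5],[1.29,0.03,2.3,0,0,0,0.5],[1.29,0.03,2.5,0,0,0,0.5],[1.29,0.03,2.65,0,0,0,0.5],[1.29,0.03,2.73,0,0,0,0.5],[1.29,0.03,2.73,0,0,0,0.5],[1.29,0.03,2.73,0,0,0,0.5]]' 40
```

```text
clock: 9.25
position: [0.5936, 0.0816, 0.0579]
ee_rot: [0.999, 0.034, 0.0, 0.0]
ft_force: [0.4, 0.1, 0.0]
grip_width: 0.749
grasp_force: 0.0
```

```bash
python3 -m pendant '[[0,0,0,0,0,0,0.3],[0,0,0,0,0,0,0.2],[0,0,0,0,0,0,0.1],[0,0,0,0,0,0,0],[0,0,0,0,0,0,-0.2],[0,0,0,0,0,0,-0.5],[0,0,0,0,0,0,-0.5],[0,0,0,0,0,0,-0.5],[0,0,0,0,0,0,-0.5],[0,0,0,0,0,0,-0.5]]'
```

```text
clock: 10.5
position: [0.5933, 0.0815, 0.0573]
ee_rot: [0.999, 0.034, 0.0, 0.0]
ft_force: [-1.0, -0.4, 2.6]
grip_width: 0.497
grasp_force: 40.5
```

```bash
python3 -m pendant '[[0,0,-0.1,0,0,0,-0.5],[0,0,-0.3,0,0,0,-0.5],[0,0,-0.6,0,0,0,-0.5],[0,0,-1.0,0,0,0,-0.5],[0,0,-1.5,0,0,0,-0.5],[0,0,-1.9,0,0,0,-0.5],[0,0,-2.0,0,0,0,-0.5],[0,0.2,-2.0,0,0,0,-0.5],[-0.1,0.6,-2.0,0,0,0,-0.5],[-0.2,1.2,-2.0,0,0,0,-0.5]]'
```

```text
clock: 11.75
position: [0.5867, 0.0204, 0.1561]
ee_rot: [0.999, 0.035, -0.001, -0.0]
ft_force: [0.4, 0.8, -1.7]
grip_width: 0.499
grasp_force: 40.7
```

```bash
python3 -m pendant '[[-0.1,0.8,0,0,0,0,-0.5],[-0.2,1.6,0,0,0,0,-0.5],[-0.4,2.4,0,0,0,0,-0.5],[-0.5,3.2,0,0,0,0,-0.5],[-0.6,4.0,0,0,0,0,-0.5],[-0.7,4.6,0,0,0,0,-0.5],[-0.8,5.0,0,0,0,0,-0.5],[-0.82,5.2,0,0,0,0,-0.5],[-0.82,5.2,0,0,0,0,-0.5],[-0.82,5.2,0,0,0,0,-0.5]]'
python3 - <<'E'
from m3 import *
im,d=manip.camera('wrist'); cv2.imwrite('pics/w3.png',im[...,::-1])
s=manip.get_obs(); print(s['grip_width'],s['grasp_force'],s['position'],totool([.5642,-.241,.0715])/.05)
for t,z in [('stage',.049),('cal_button_top',.0635)]:
    for r in manip.tip_of(t,'wrist')[:1]: print(t,r['p'],r['pixel'],atz('wrist',r['pixel'],z))
E
```

```text
clock: 13.0
position: [0.5647, -0.2396, 0.1573]
ee_rot: [0.999, 0.035, 0.0, -0.0]
ft_force: [-0.2, -1.4, -0.9]
grip_width: 0.497
grasp_force: 40.7
0.4955974559517454 40.71066677570343 [ 0.5648 -0.2397  0.1574] [-0.0137  0.0264  1.7185]
stage 0.58 [253.8, 191.2] [ 0.5651 -0.2385  0.049 ]
cal_button_top 0.78 [96.2, 231.4] [ 0.5319 -0.1288  0.0635]
```

View pics/w3.png

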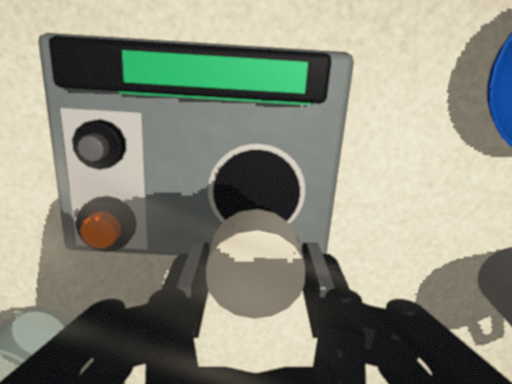

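The disc hangs between the jaws. The stage is centred near (257,186) just ahead of it in perspective, and the orange button is at (100,230). The pose agrees with the stage to about 1 mm, so I'll lower gently.

```bash
python3 -m pendant '[[0,0.01,0.3,0,0,0,-0.5],[0,0.01,0.8,0,0,0,-0.5],[0,0.01,1.2,0,0,0,-0.5],[0,0.01,1.4,0,0,0,-0.5],[0,0.01,1.5,0,0,0,-0.5],[0,0.01,1.56,0,0,0,-0.5],[0,0.01,1.6,0,0,0,-0.5],[0,0.01,1.64,0,0,0,-0.5],[0,0.01,1.66,0,0,0,-0.5],[0,0.01,1.66,0,0,0,-0.5]]'
python3 -m pendant '[[0,0,0.01,0,0,0,-0.5],[0,0,0.02,0,0,0,-0.5],[0,0,0.03,0,0,0,-0.5],[0,0,0.04,0,0,0,-0.5],[0,0,0.05,0,0,0,-0.5],[0,0,0.05,0,0,0,-0.5],[0,0,0.05,0,0,0,-0.5],[0,0,0.05,0,0,0,-0.5],[0,0,0.05,0,0,0,-0.5],[0,0,0.05,0,0,0,-0.5]]'
```

```text
clock: 14.4
position: [0.5644, -0.2417, 0.0744]
ee_rot: [0.999, 0.034, 0.0, 0.0]
ft_force: [0.3, 1.0, -1.7]
grip_width: 0.496
grasp_force: 40.7
clock: 15.65
position: [0.5644, -0.2417, 0.0722]
ee_rot: [0.999, 0.034, 0.0, 0.0]
ft_force: [-3.2, 1.9, 6.0]
grip_width: 0.493
grasp_force: 41.2
```

```bash
python3 -m pendant '[[0,0,0,0,0,0,0.02],[0,0,0,0,0,0,0.06],[0,0,0,0,0,0,0.1],[0,0,0,0,0,0,0.2],[0,0,0,0,0,0,0.3],[0,0,0,0,0,0,0.4],[0,0,0,0,0,0,0.5],[0,0,0,0,0,0,0.5],[0,0,-0.2,0,0,0,0.5],[0,0,-0.5,0,0,0,0.5]]' 20
python3 -m pendant '[[0,0,-0.5,0,0,0,0.5],[0,0,-1.0,0,0,0,0.5],[-0.3,0,-1.5,0,0,0,0.5],[-0.7,-0.5,-2.0,0,0,0,-1],[-0.8,-1.0,-2.0,0,0,0,-1],[-0.8,-1.5,-2.0,0,0,0,-1],[-0.8,-1.6,-2.0,0,0,0,-1],[-0.8,-1.6,-2.0,0,0,0,-1],[-0.8,-1.6,-2.0,0,0,0,-1],[-0.8,-1.6,-2.0,0,0,0,-1]]'
python3 - <<'E'
from m3 import *
im,d=manip.camera('wrist'); cv2.imwrite('pics/w4.png',im[...,::-1]); 
s=manip.get_obs(); print(s['position'])
for t,z in [('disc_white_center',.073),('cal_button_top',.0635)]:
    for r in manip.tip_of(t,'wrist')[:1]: 
        u,w=np.round(r['pixel']).astype(int); cond=(lambda h,s,v:(s<80)&(v>150)) if 'disc' in t else (lambda h,s,v:(s>170)&(h<20)&(v>80))
        c,st=wb(im,u,w,50,cond); p=atz('wrist',c,z)
        print(t,r['p'],r['pixel'],c,st,p,d[int(c[1]),int(c[0])] and atd('wrist',c,d[int(c[1]),int(c[0])]),totool(p)/.05)
E
```

```text
clock: 16.9
position: [0.5643, -0.2416, 0.0976]
ee_rot: [0.999, 0.034, -0.0, -0.0]
ft_force: [-0.5, 0.9, -0.5]
grip_width: 0.751
grasp_force: 0.0
clock: 18.15
position: [0.519, -0.1655, 0.1967]
ee_rot: [0.999, 0.034, -0.0, -0.0]
ft_force: [0.1, 0.3, -0.5]
grip_width: -0.001
grasp_force: 0.0
[ 0.5189 -0.1653  0.1966]
disc_white_center 0.68 [355.8, 132.0] [360.0083 129.4447] [ 307   82   89   89 3506] [ 0.5669 -0.238   0.073 ] [ 0.5668 -0.2382  0.0724] [0.8582 1.5207 2.4731]
cal_button_top 0.83 [209.8, 162.7] [212.2011 161.7144] [196 145  33  34 900] [ 0.5329 -0.13    0.0635] [ 0.5339 -0.1304  0.0675] [ 0.3252 -0.6787  2.6644]
```

View pics/w4.png

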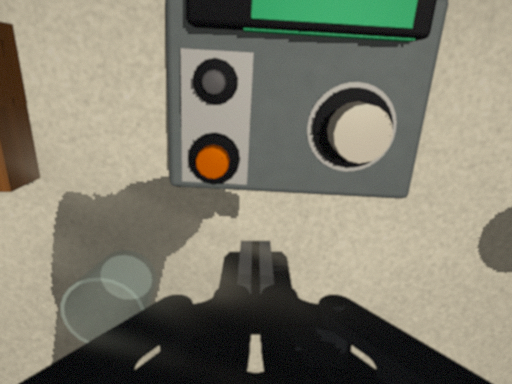

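```bash
python3 - <<'E'
from m3 import *
im=cv2.imread('pics/w4.png')[...,::-1].copy(); h,s,v=np.moveaxis(cv2.cvtColor(im,cv2.COLOR_RGB2HSV).astype(int),-1,0)
m=((s<80)&(v>150)).astype(np.uint8); m[:82]=0;m[172:]=0;m[:,:303]=0;m[:,398:]=0
o=cv2.morphologyEx(m,cv2.MORPH_OPEN,np.ones((9,9),np.uint8)); x,y,w,hh=cv2.boundingRect(o); print(x,y,w,hh)
print('disc',atz('wrist',(x+w/2-.5,y+hh/2-.5),.073))
x,y,w,hh=cv2.boundingRect(m); print(x,y,w,hh,'stage',atz('wrist',(x+w/2-.5,y+hh/2-.5),.049))
for q in [(307,126),(396,126)]: print(atz('wrist',q,.049))
E
```

```text
334 105 61 57
disc [ 0.5645 -0.2413  0.073 ]
307 82 89 89 stage [ 0.5659 -0.2378  0.049 ]
[ 0.5635 -0.2029  0.049 ]
[ 0.5684 -0.2735  0.049 ]
```

The disc is on the stage, with its top at 72.4 mm and about 4 mm off centre (10 mm allowed), and it has been let go. Next I'll press the orange button.

```bash
python3 -m pendant '[[0.2,-0.4,0.2,0,0,0,-1],[0.32,-0.68,0.8,0,0,0,-1],[0.32,-0.68,1.5,0,0,0,-1],[0.32,-0.68,2.0,0,0,0,-1],[0.32,-0.68,2.25,0,0,0,-1],[0.32,-0.68,2.35,0,0,0,-1],[0.32,-0.68,2.4,0,0,0,-1],[0.32,-0.68,2.45,0,0,0,-1],[0.32,-0.68,2.5,0,0,0,-1],[0.32,-0.68,2.53,0,0,0,-1]]'
python3 -m pendant '[[0,0,0.02,0,0,0,-1],[0,0,0.03,0,0,0,-1],[0,0,0.03,0,0,0,-1],[0,0,0.03,0,0,0,-1],[0,0,0.03,0,0,0,-1],[0,0,0.03,0,0,0,-1],[0,0,0.03,0,0,0,-1],[0,0,0.03,0,0,0,-1],[0,0,0.03,0,0,0,-1],[0,0,0.03,0,0,0,-1]]'
```

```text
clock: 19.55
position: [0.5333, -0.1297, 0.0746]
ee_rot: [0.999, 0.034, 0.0, 0.001]
ft_force: [-25.9, 4.8, 58.0]
grip_width: -0.001
grasp_force: 28.7
clock: 20.8
position: [0.5334, -0.1298, 0.0746]
ee_rot: [0.999, 0.034, 0.0, 0.002]
ft_force: [-27.9, 5.4, 64.7]
grip_width: -0.002
grasp_force: 31.5
```

```bash
python3 -m pendant '[[0,0,-0.1,0,0,0,-1],[0,0,-0.3,0,0,0,-1],[0,0,-0.8,0,0,0,-1],[-0.2,0,-1.4,0,0,0,-1],[-0.5,0,-2.0,0,0,0,-1],[-0.9,0,-2.0,0,0,0,-1],[-1.0,0,-2.0,0,0,0,-1],[-1.0,0,-2.0,0,0,0,-1],[-1.0,0,-2.0,0,0,0,-1],[-1.0,0,-2.0,0,0,0,-1]]'
python3 - <<'E'
from m3 import *
im,d=manip.camera('wrist'); np.save('w5d.npy',d); cv2.imwrite('pics/w5.png',im[...,::-1])
print(manip.get_obs()['position'])
r=manip.tip_of('cal_button_top','wrist')[0]; u,w=np.round(r['pixel']).astype(int)
c,st=wb(im,u,w,40,lambda h,s,v:(s>170)&(h<20)&(v>80)); p=atz('wrist',c,.0635); print(c,st,p,totool(p)/.05)
c=np.round(c).astype(int)
k=manip.get_calibration('wrist'); 
zz=lambda u,w: round(1000*atd('wrist',(u,w),d[w,u])[2],1)
print('row',[(i,zz(c[0]+i,c[1])) for i in range(-36,37,3)]); print('col',[(i,zz(c[0],c[1]+i)) for i in range(-36,37,3)])
a=im[max(c[1]-60,0):c[1]+60,max(c[0]-75,0):c[0]+75]; cv2.imwrite('pics/w5c.png',cv2.resize(a[...,::-1],None,fx=4,fy=4))
E
```

```text
clock: 22.05
position: [0.4831, -0.1328, 0.1686]
ee_rot: [0.999, 0.034, -0.0, -0.0]
ft_force: [-0.5, 0.1, -0.0]
grip_width: 0.001
grasp_force: 0.0
[ 0.483  -0.1328  0.1686]
[257.4374 123.4736] [ 239  104   38   40 1191] [ 0.5326 -0.1305  0.0635] [0.9937 0.0231 2.1024]
row [(-36, np.float64(44.7)), (-33, np.float64(45.4)), (-30, np.float64(45.5)), (-27, np.float64(57.3)), (-24, np.float64(57.0)), (-21, np.float64(56.7)), (-18, np.float64(63.7)), (-15, np.float64(66.5)), (-12, np.float64(66.5)), (-9, np.float64(67.4)), (-6, np.float64(67.3)), (-3, np.float64(67.2)), (0, np.float64(67.1)), (3, np.float64(66.6)), (6, np.float64(66.7)), (9, np.float64(67.0)), (12, np.float64(67.3)), (15, np.float64(65.9)), (18, np.float64(67.7)), (21, np.float64(56.4)), (24, np.float64(57.4)), (27, np.float64(57.5)), (30, np.float64(57.1)), (33, np.float64(43.8)), (36, np.float64(46.6))]
col [(-36, np.float64(44.9)), (-33, np.float64(45.4)), (-30, np.float64(56.6)), (-27, np.float64(56.5)), (-24, np.float64(56.9)), (-21, np.float64(56.3)), (-18, np.float64(65.1)), (-15, np.float64(65.9)), (-12, np.float64(67.6)), (-9, np.float64(66.6)), (-6, np.float64(65.6)), (-3, np.float64(67.2)), (0, np.float64(67.1)), (3, np.float64(66.6)), (6, np.float64(66.8)), (9, np.float64(67.3)), (12, np.float64(67.0)), (15, np.float64(68.0)), (18, np.float64(65.8)), (21, np.float64(57.0)), (24, np.float64(56.2)), (27, np.float64(56.1)), (30, np.float64(44.0)), (33, np.float64(43.8)), (36, np.float64(-0.1))]
```

View pics/w5c.png

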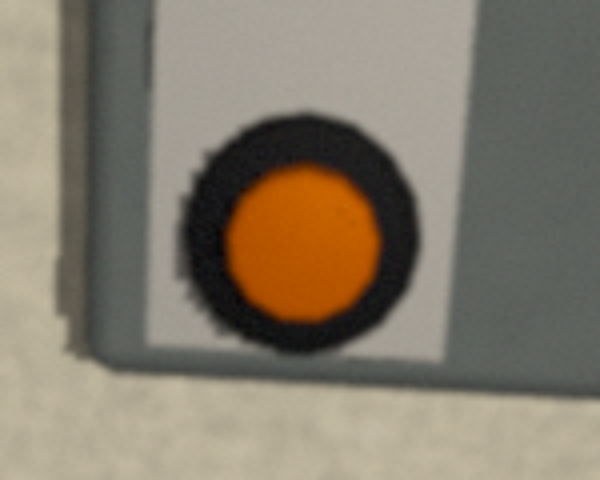

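The button's real top sits at about 67 mm and the collar at 57 mm. The earlier stop, with the fingertip at 60.6 mm, was therefore the true bottom of the 6 mm travel, but the press was too short. I'll press again and hold about 5 s at a moderate force.

```bash
python3 -m pendant '[[0.5,0.02,0.1,0,0,0,-1],[0.9,0.02,0.3,0,0,0,-1],[0.99,0.02,0.8,0,0,0,-1],[0.99,0.02,1.3,0,0,0,-1],[0.99,0.02,1.6,0,0,0,-1],[0.99,0.02,1.7,0,0,0,-1],[0.99,0.02,1.78,0,0,0,-1],[0.99,0.02,1.86,0,0,0,-1],[0.99,0.02,1.92,0,0,0,-1],[0.99,0.02,1.94,0,0,0,-1]]'
H='hold'; python3 -m pendant '[[0,0,0,0,0,0,-1],[0,0,0,0,0,0,-1],[0,0,0,0,0,0,-1],[0,0,0,0,0,0,-1],[0,0,0,0,0,0,-1],[0,0,0,0,0,0,-1],[0,0,0,0,0,0,-1],[0,0,0,0,0,0,-1],[0,0,0,0,0,0,-1],[0,0,0,0,0,0,-1]]'
```

```text
clock: 23.4
position: [0.5328, -0.1308, 0.075]
ee_rot: [0.999, 0.034, 0.0, 0.001]
ft_force: [-17.6, 3.3, 42.1]
grip_width: 0.0
grasp_force: 20.6
clock: 24.65
position: [0.5328, -0.1308, 0.0751]
ee_rot: [0.999, 0.034, 0.0, 0.001]
ft_force: [-16.3, 2.7, 35.8]
grip_width: -0.001
grasp_force: 17.6
```

```bash
python3 -m pendant '[[0,0,0,0,0,0,-1],[0,0,0,0,0,0,-1],[0,0,0,0,0,0,-1],[0,0,0,0,0,0,-1],[0,0,0,0,0,0,-1],[0,0,0,0,0,0,-1],[0,0,0,0,0,0,-1],[0,0,0,0,0,0,-1],[0,0,0,0,0,0,-1],[0,0,0,0,0,0,-1]]'
python3 -m pendant '[[0,0,0,0,0,0,-1],[0,0,0,0,0,0,-1],[0,0,0,0,0,0,-1],[0,0,0,0,0,0,-1],[0,0,0,0,0,0,-1],[0,0,0,0,0,0,-1],[0,0,0,0,0,0,-1],[0,0,0,0,0,0,-1],[0,0,0,0,0,0,-1],[0,0,0,0,0,0,-1]]'
python3 -m pendant '[[0,0,0,0,0,0,-1],[0,0,0,0,0,0,-1],[0,0,0,0,0,0,-1],[0,0,0,0,0,0,-1],[0,0,0,0,0,0,-1],[0,0,0,0,0,0,-1],[0,0,0,0,0,0,-1],[0,0,0,0,0,0,-1],[0,0,0,0,0,0,-1],[0,0,0,0,0,0,-1]]'
python3 -m pendant '[[0,0,-0.1,0,0,0,-1],[0,0,-0.3,0,0,0,-1],[0,0,-0.7,0,0,0,-1],[0,0,-1.3,0,0,0,-1],[-0.3,0,-1.9,0,0,0,-1],[-0.7,0,-2.4,0,0,0,-1],[-0.9,0,-2.6,0,0,0,-1],[-0.9,0,-2.6,0,0,0,-1],[-0.9,0,-2.6,0,0,0,-1],[-0.9,0,-2.6,0,0,0,-1]]'
python3 - <<'E'
from m3 import *
im,d=manip.camera('wrist'); cv2.imwrite('pics/w6.png',im[...,::-1])
r=manip.tip_of('cal_button_top','wrist')[0]; u,w=np.round(r['pixel']).astype(int); print(r['p'],u,w,'button z',atd('wrist',(u,w),d[w,u]))
r=manip.tip_of('disc_white_center','wrist')[0]; u,w=np.round(r['pixel']).astype(int); print(r['p'],u,w,'disc',atd('wrist',(u,w),d[w,u]))
im,d=manip.camera('top'); cv2.imwrite('pics/top2.png',im[...,::-1])
a=cv2.imread('pics/top1.png'); 
dd=np.abs(a.astype(int)-im[...,::-1]).max(2); print((dd>60).sum())
E
```

```text
clock: 25.9
position: [0.5328, -0.1307, 0.0751]
ee_rot: [0.999, 0.034, 0.0, 0.001]
ft_force: [-15.5, 2.8, 35.1]
grip_width: 0.002
grasp_force: 17.6
clock: 27.15
position: [0.5328, -0.1307, 0.0751]
ee_rot: [0.999, 0.034, 0.0, 0.001]
ft_force: [-16.1, 2.6, 34.7]
grip_width: -0.0
grasp_force: 17.6
clock: 28.4
position: [0.5328, -0.1307, 0.0751]
ee_rot: [0.999, 0.034, 0.0, 0.001]
ft_force: [-16.3, 3.8, 35.7]
grip_width: -0.001
grasp_force: 17.6
clock: 29.65
position: [0.4873, -0.1334, 0.2009]
ee_rot: [0.999, 0.035, -0.001, -0.001]
ft_force: [1.0, -0.1, -0.2]
grip_width: -0.001
grasp_force: 0.0
0.84 257 123 button z [ 0.5334 -0.1311  0.0677]Traceback (most recent call last):
  File "<stdin>", line 4, in <module>
IndexError: list index out of range
```

View pics/w6.png

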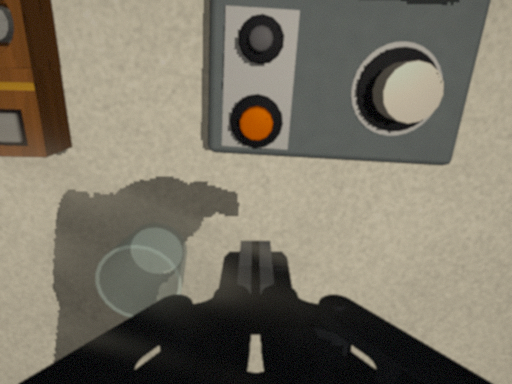

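The picture shows the white disc resting inside the stage ring, centred near (410,93). The orange button at (257,123) is back up at 67.7 mm, and the gripper is clear of everything.

```bash
python3 -c "
from workcell import manip
print(manip.hand_in())"
```

```text
the job is handed in; nothing more can be done
None
```

I handed the job in at about 30 s: the white disc is face up on the stage and released. The orange button was pressed to its stop, held for about 5 s, and sprang back up; an earlier press to the stop lasted under 2 s, so I repeated it.

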